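# Square up a sensor mast and torque its clamp bolt

## Task

The loosened sensor mast is leaning over its base plate. Stand the steel square on the plate and, holding it, press it down and its blade against the mast until plate and mast both sit flush along the square with no gap, and keep it pressed for a second; then leave it standing there flush. Finally push the torque wrench's handle down until it breaks over at its preset torque, stop there without leaning on it, and let it up.

Things in the scene. Friction and masses are not known exactly. Their poses are not given: they have to be found in the camera images.
- bracket: Tilting mast bracket, screwed to the bench. Origin on the bench below the line where plate and mast's inner face meet when square. x level along the plate towards the mast and on along the wrench; z up; y level. The mast pivots on a bolt along y at x=+20, z=42 mm, in a steel fork (x +2 to +42, y -28 to +28, up to z=72 mm), which lies clear of the mast's inner face.
- plate: The bracket's flat aluminium base plate, 235 x 100 x 12 mm, same origin and axes as the bracket: it spans x -180 to +55, y -50 to +50 mm, top face at z=12 mm. The square stands on its free part, x -180 to 0.
- mast: Aluminium post 40 x 40 mm with black cap, top 196 mm above the bench. Origin on its pivot (bracket x=+20, y=0, z=42 mm); z along the post; flat inner face 20 mm from the origin on the -x side, from 25 below to 150 mm above it. Starts leaning 3 to 9 degrees over the plate (to -x). The pivot is stiff, stays where put and turns under about 0.35 N m (about 4 N at the top of the square's blade).
- square: Steel try square, about 0.45 kg, standing on its stock, blade rising from one end. Stock 140 (x) x 22 (y) x 24 mm high; blade 28 (x) x 7 mm (y), top 125 mm above the underside. Origin: centre of the underside; x towards the blade end, z up. True outer faces: underside (z=0) and outer edge of the blade (x=+70 mm). Grip the stock across y, best near x=-15 mm.
- square_heel (a point): The square's true outer corner, at its underside below the blade's outer edge (square x=+70, y=0, z=0 mm).
- wrench_push (a point): Where to push: on top of the wrench's handle, 160 mm out from the bolt axis; x along the wrench away from the bolt, z up off the handle. The black grip is a round bar along x, 25 mm thick, reaching 40 mm inward and 45 mm outward of this point. It lies beside the mast at bracket y=-56 mm and beyond it in +x.
- bolt (a joint): Clamp bolt, rad, axis along bracket y at x=+20, z=42 mm; grows as the handle goes down. 0: wrench slants 0.5 rad above level, rising away from the bolt; tight at 0.35. Starts between 0 and 0.15. Turning it to the tight end takes only 1 to 3 N on the handle; it stays where left.
- click (a joint): Break-over of the preset torque wrench at a pin 22 mm out from the bolt axis, rad, downwards positive; 0 while holding. Once the bolt is tight the push rises sharply to 9 or 10 N; then the handle gives way at that same force, up to 0.2 rad (28 mm at the push point), where it is solid. Over 0.1 rad it has broken over. Springs back to 0 as it is let up.
- wrench: The torque wrench's tube and black handle, 190 mm, origin at the break-over pin, x along the tube outwards, z up off it. Leaning on it with more than 25 N over-tightens the bolt.
- battery: Bystander: maroon battery 65 x 151 x 94 mm, origin under its centre.
- bottle_a: Bystander: capped white sample bottle, 50 mm thick, 136 mm high, origin under its centre.
- bottle_b: Bystander: another such bottle.
- bottle_c: Bystander: another such bottle.
- capjar: Bystander: jar with blue cap, 70 mm thick, 85 mm high, origin under its centre.
- pliers: Bystander: red-handled pliers lying flat, about 155 mm long, 16 mm high.
- screwdriver: Bystander: yellow screwdriver lying flat.
There are look-alikes about, which are no part of the job. There is more than one size of the square; the job needs the largest.

How it is judged:
By the outcome, as a careful person would: the job done as asked, in the order asked, and still so for the second after the job is handed in, with the robot touching nothing.
It also fails if it takes over 64 s, if anything falls off the work surface, if the arm or the gripper's body presses on something with over 40 N, if the wrist force passes 120 N, or if a joint passes its speed limit or range.

## Robot

A 6-joint arm with a two-finger parallel gripper is mounted at the origin on the work surface. World frame = base frame: x ahead of the robot, y to its left, z up, the work surface at z = 0. Lengths are in m, angles in rad, forces in N, time in s.
With the tool pointing down it reaches from about 0.35 to 0.775 m from the base axis. Payload 5.5 kg.
Tool frame: the origin (TCP) lies on the centre line of the jaws, within the pads' length; the fingertips stand 11 mm ahead of it and the grasp point (between the pads) lies 8 mm behind it; z points along the fingers, y is the direction in which the jaws open and shut (so a half turn about z gives the same grasp; the last joint's range is limited). The gripper opens to 85 mm and grips with 20 to 120 N. Pads are 22 mm wide; open, the fingers measure 114 mm over their backs; the gripper's body (76 mm by 85 mm) begins 54 mm behind the grasp point. The pads swing forward as they close: fully open they stand 13 mm farther back than shut.
Start: joints at [-1.299, 0.313, 0.046, 1.304, 0, 1.431], TCP at [0.23, -0.527, 0.242] pointing down, gripper open.
Joint ranges: [-2.76, 2.76], [-0.86, 1.69], [-1.03, 1.26], [-2.2, 2.34], [-1.47, 1.5], [-3.14, 3.14]. Speed limits (rad/s): [2.57, 2.57, 3.14, 3.14, 3.14, 3.14].

## Interface

Orientations are given as a unit quaternion [w, x, y, z].
In Python, from workcell import env, imaging, order gives the robot as it stands. The module is installed in compiled form; this text tells all that it offers.
- The arm moves only by the tool move_arm, never from a script. Its argument "deltas" is one flat list of numbers, 7 for each row, row after row: the gripper's target within -1 to 1 (shut at 1, half-way at 0, fully open at -1), then the shift along the tool's x, y, z in m, then the turn, a rotation vector about the tool's x, y, z in degrees. In form: [jaw, tx, ty, tz, ax, ay, az, jaw, tx, ty, tz, ax, ay, az, ...]. A call has 1 to 10 rows; each row shifts and turns the commanded pose from where the row before left it, along the tool's axes as they then stand; what a row does not reach is not made up. A row lasts 1/8 s, in which the tool goes at most 62.5 mm and 10.7 degrees, less where a joint would pass 70% of its speed; a pose out of reach is approached as far as the arm can. A call is refused whole if a number of a shift passes 0.0625 or a number of a turn 10.7, either way. A call with a gripper value outside its range is refused whole. The fingers move at their own pace and stop on an object; "squeeze" is the grip in N (left out, the last holds). Time passes only in rows, so rows that do not move let the fingers close. It gives the time, the measured TCP pose, the force and the opening at its end, in the units of the state.
- env.get_state(): the state, without advancing time (a new reading comes with each control period).
- imaging.read_camera(name): name is "scene" or "top" or "wrist"; returns a dict with "img" (420x560x3 uint8, red, green, blue), "z_map" (420x560 float32, m along the optical axis (not along the pixel's ray), 0 where there is no reading), "fx", "fy", "cx", "cy" (pixels), "rvec" (rotation vector, rad) and "tvec" (3), from world to camera coordinates, as OpenCV has them. Camera axes: x right, y down, z forward; pixel columns grow to the right and rows downward; lengths in m; the calibration is good to about 2 mm. A picture is of the moment at which its call begins.
- order.hand_in(): hands the job in, once; it reports no verdict.
Trained networks look in a picture, given as the dict that the camera call returned (one of the last four; its "shot" number tells which), for a name from the list of things; names that differ only in an ending like _2 or _b are one class to them, and where a whole thing is asked for, a point or a joint stands for the part that bears it (a point fixed in the world has none). Each returns a list of dicts, best first, with "confidence" (0 to 1); they miss things now and then, are a little off and sometimes report something else, mostly with a low value. They report only what shows in the picture. A call takes as long as a camera call. They do not tell look-alikes from the thing itself.
- imaging.recognise(picture, thing): "centre" ([column, row] in pixels, amid what is visible of it).
- imaging.cut_out(picture, thing): "mask" (420x560 bool, what is visible of it) and "centre" ([column, row] in pixels, amid what is visible of it).
The state is a dict: "clock": time; "joint_pos": joint angles; "qvel": joint speeds; "tau": joint torques, N m; "tcp_pos": TCP position; "orientation": TCP orientation; "wrist_force": force on the tool from outside, world axes, zero at the start; "ft_torque": the same for the moment, N m; "finger_gap": finger opening in m.
Only numpy, scipy, OpenCV 4.12 (cv2) and the standard library are available. Lean on these libraries where they do the work, as an engineer would, in place of code of your own. Each camera call takes 0.05 s, during which the arm holds its last target.

## Working session

There is one attempt and no reset: what is moved stays moved. The work goes in short steps, Python scripts to look and compute and a tool call to move; the robot and the scene stay as the last step left them, time stands still between calls to the robot, and variables do not carry over. Pictures are saved under pics/ and viewed, and the job is handed in when it is done.

Besides the shell and the picture viewer there is one more tool, called by a JSON object that holds its "fn" and its "kwargs". move_arm: Moves the arm, as the interface text tells. Its arguments: {"type":"object","properties":{"deltas":{"type":"array"},"squeeze":{"type":"number"}},"required":["deltas"]}

```bash
mkdir -p pics
cat > h.py <<'E'
import numpy as np, cv2
from workcell import env, imaging, order
def shot(name,fn=None):
    p=imaging.read_camera(name)
    if fn: cv2.imwrite('pics/'+fn,cv2.cvtColor(p['img'],cv2.COLOR_RGB2BGR))
    return p
def cloud(p):
    z=p['z_map'];h,w=z.shape
    u,v=np.meshgrid(np.arange(w),np.arange(h))
    c=np.stack([(u-p['cx'])/p['fx']*z,(v-p['cy'])/p['fy']*z,z],-1)
    R=cv2.Rodrigues(np.array(p['rvec'],float))[0]
    W=(c-np.array(p['tvec']).ravel())@R
    W[z==0]=np.nan
    return W
def proj(p,X):
    K=np.array([[p['fx'],0,p['cx']],[0,p['fy'],p['cy']],[0,0,1.]])
    return cv2.projectPoints(np.array(X,float).reshape(-1,1,3),np.array(p['rvec'],float),np.array(p['tvec'],float),K,None)[0].reshape(-1,2)
E
python3 - <<'E'
from h import *
print(env.get_state())
for n in ['scene','top','wrist']:
    p=shot(n,n+'1.png')
    np.savez('pics/'+n+'1.npz',**p)
    for t in (['square','mast','plate','wrench'] if n!='wrist' else ['square']):
        for r in imaging.cut_out(p,t):
            W=cloud(p)[r['mask']]
            print(n,t,round(r['confidence'],2),np.round(r['centre']),r['mask'].sum(),np.round(np.nanmedian(W,0),3),np.round(np.nanpercentile(W,2,axis=0),3),np.round(np.nanpercentile(W,98,axis=0),3))
E
```

```text
{'clock': 0.0, 'joint_pos': array([-1.29860724e+00,  3.14008913e-01,  4.49988743e-02,  1.30359671e+00,
        2.24780227e-05,  1.43123078e+00]), 'qvel': array([-0.00250753,  0.00011734,  0.00116259, -0.00159754,  0.00089203,
        0.000433  ]), 'tau': array([ 7.36643615e-04, -4.80626500e+01,  2.98533064e+01,  1.95767172e-02,
       -4.69556392e-05,  8.23227140e-06]), 'tcp_pos': array([ 0.23001056, -0.52646868,  0.24141214]), 'orientation': array([-9.03965299e-04,  9.78881615e-01,  2.04425937e-01, -4.87677945e-05]), 'wrist_force': array([ 0.10490405,  0.19756691, -1.025548  ]), 'ft_torque': array([ 0.00435879, -0.01160348,  0.02651158]), 'finger_gap': 0.0852930418736407}
scene square 0.81 [129. 209.] 361 [ 0.511 -0.474  0.017] [ 0.442 -0.482  0.001] [ 0.536 -0.458  0.087]
scene square 0.74 [194. 184.] 368 [ 0.343 -0.347  0.018] [ 0.331 -0.363 -0.001] [ 0.35  -0.265  0.086]
scene square 0.66 [211. 216.] 1116 [ 0.484 -0.273  0.022] [ 0.387 -0.37  -0.002] [ 0.512 -0.242  0.119]
scene mast 0.78 [364. 185.] 1077 [0.511 0.105 0.142] [0.478 0.082 0.064] [0.516 0.131 0.195]
scene mast 0.3 
[... 358 characters left out ...]
2 0.298 0.128]
top square 0.83 [348. 235.] 374 [ 0.482 -0.301  0.023] [ 0.459 -0.37  -0.002] [ 0.504 -0.237  0.126]
top square 0.55 [350. 282.] 163 [ 0.336 -0.312  0.017] [ 0.329 -0.356  0.009] [ 0.342 -0.264  0.089]
top square 0.49 [404. 229.] 217 [ 0.488 -0.467  0.016] [ 0.436 -0.477  0.003] [ 0.529 -0.455  0.09 ]
top plate 0.83 [240. 232.] 2128 [0.474 0.022 0.011] [ 0.425 -0.072  0.003] [0.53  0.143 0.02 ]
top wrench 0.79 [163. 202.] 468 [0.557 0.237 0.101] [0.543 0.142 0.002] [0.577 0.308 0.132]
top wrench 0.59 [173. 204.] 555 [0.555 0.217 0.092] [0.528 0.107 0.047] [0.574 0.303 0.132]
wrist square 0.72 [144.  16.] 1621 [ 0.335 -0.341  0.017] [ 0.329 -0.363 -0.   ] [ 0.344 -0.278  0.089]
```

Run:
```python
import cv2
for n in ['scene','top']:
    i=cv2.imread(f'pics/{n}1.png'); cv2.imwrite(f'pics/{n}1b.png',cv2.resize(i[100:360,60:560] if n=='scene' else i[120:340,100:460],(800,416) if n=='scene' else (800,489),interpolation=cv2.INTER_CUBIC))
```

```text
(no output)
```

View pics/scene1.png

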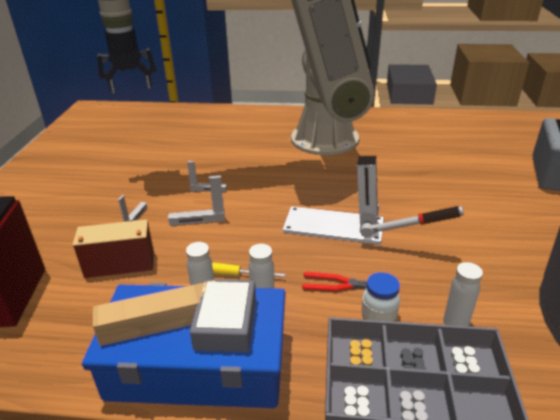

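View pics/top1.png

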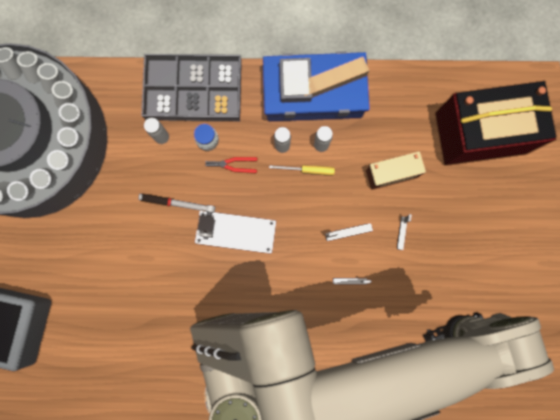

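Largest square is the middle one (scene 211,216; top 348,235), with its blade at its +y end. The plate and mast are at top (240,232), the wrench at (173,204). Next I fit the poses.

Run:
```python
from h import *
P={n:dict(np.load(f'pics/{n}1.npz')) for n in ['scene','top']}
for n in P:
    p=P[n]; W=cloud(p); img=p['img'].astype(int)
    # plate: bright, z~0.012
    br=img.min(-1)>130
    m=br&(abs(W[...,2]-0.012)<0.008)&(abs(W[...,0]-0.49)<0.09)&(W[...,1]>-0.12)&(W[...,1]<0.17)
    m=cv2.morphologyEx(m.astype(np.uint8),cv2.MORPH_OPEN,np.ones((2,2)))>0
    pts=W[m][:,:2].astype(np.float32)*1000
    r=cv2.minAreaRect(pts); print(n,'plate',m.sum(),r,cv2.boxPoints(r).round(0).tolist(),W[m][:,2].mean())
    s=(W[...,0]>0.43)&(W[...,0]<0.55)&(W[...,1]>-0.40)&(W[...,1]<-0.2)&(W[...,2]>0.012)
    lo=s&(W[...,2]<0.035); hi=s&(W[...,2]>0.04)
    q=W[lo][:,:2].astype(np.float32)*1000
    r=cv2.minAreaRect(q); print(' stock',lo.sum(),r,cv2.boxPoints(r).round(0).tolist())
    t=W[lo&(W[...,2]>0.018)];c,d=t.mean(0),np.linalg.svd(t[:,:2]-t[:,:2].mean(0))[2][0];print(' mean',c,d,np.degrees(np.arctan2(d[1],d[0])))
    print(' blade',hi.sum(),np.nanmin(W[hi],0),np.nanmax(W[hi],0),W[hi].mean(0))
```

```text
scene plate 1964 ((492.2026672363281, 36.516456604003906), (237.97857666015625, 120.48463439941406), 86.74462890625) [[425.0, -79.0], [546.0, -86.0], [559.0, 152.0], [439.0, 159.0]] nan
 stock 483 ((488.33447265625, -309.03424072265625), (27.662172317504883, 140.06312561035156), 12.724654197692871) [[459.0, -244.0], [490.0, -380.0], [517.0, -374.0], [486.0, -238.0]]
 mean [ 0.48967313 -0.30659936  0.02299757] [ 0.21070395 -0.97754992] -77.83639104810398
 blade 353 [ 0.46880775 -0.26820096  0.04023266] [ 0.48336383 -0.2395831   0.12531464] [ 0.47633225 -0.2541031   0.08417636]
top plate 1990 ((476.8630676269531, 35.70362854003906), (234.6583709716797, 100.46636199951172), 83.16128540039062) [[413.0, -75.0], [513.0, -87.0], [541.0, 146.0], [441.0, 158.0]] nan
 stock 305 ((481.9018859863281, -317.2986145019531), (163.6430206298828, 56.037532806396484), 87.5756607055664) [[450.0, -398.0], [506.0, -400.0], [513.0, -237.0], [457.0, -234.0]]
 mean [ 0.48382241 -0.31142361  0.02378791] [ 0.24912681 -0.96847087] -75.57415254092167
 blade 44 [ 0.46353991 -0.26461074  0.04037765] [ 0.47391576 -0.23593625  0.13507713] [ 0.46844326 -0.24898626  0.10676237]
```

```bash
cat >> h.py <<'E'
from scipy.spatial.transform import Rotation as Ro
def RT():
    s=env.get_state(); w,x,y,z=s['orientation']
    return Ro.from_quat([x,y,z,w]),np.array(s['tcp_pos'])
def down(yaw):
    c,s=np.cos(np.radians(yaw)),np.sin(np.radians(yaw))
    return Ro.from_matrix(np.array([[c,s,0],[s,-c,0],[0,0,-1]]))
def plan(pos,yaw,step=0.05,ang=10,n=None):
    R,p=RT(); T=down(yaw); rv=(R.inv()*T).as_rotvec(); d=np.array(pos)-p
    n=n or int(max(np.ceil(np.linalg.norm(d)/step),np.ceil(np.degrees(np.linalg.norm(rv))/ang),1))
    print('n',n,'dist',np.round(d,4),'rot',np.round(np.degrees(rv),2),'tool shift', np.round(R.inv().apply(d),4))
    for k in range(n):
        Rk=R*Ro.from_rotvec(rv*k/n)
        print(np.round(Rk.inv().apply(d/n),4).tolist(),np.round(np.degrees(rv/n),2).tolist())
E
python3 - <<'E'
from h import *
R,p=RT()
c=dict(np.load('pics/wrist1.npz')); Rc=Ro.from_rotvec(c['rvec'].ravel()); cam=-Rc.inv().apply(c['tvec'].ravel())
print('cam in tool',R.inv().apply(cam-p),'\n',(R.inv()*Rc.inv()).as_matrix().round(3), c['fx'])
plan([0.486,-0.34,0.22],103)
E
```

```text
cam in tool [ 0.06994785 -0.00016178 -0.13132618] 
 [[-0.    -0.961 -0.278]
 [ 1.    -0.    -0.   ]
 [ 0.    -0.278  0.961]] 302.82642477001923
n 8 dist [ 0.2559  0.187  -0.0223] rot [  0.     0.   -79.41] tool shift [ 0.3093 -0.0689  0.0223]
[0.0387, -0.0086, 0.0028] [0.0, 0.0, -9.93]
[0.0396, -0.0018, 0.0028] [0.0, 0.0, -9.93]
[0.0393, 0.005, 0.0028] [0.0, 0.0, -9.93]
[0.0378, 0.0117, 0.0028] [0.0, 0.0, -9.93]
[0.0352, 0.0181, 0.0028] [0.0, 0.0, -9.93]
[0.0316, 0.0239, 0.0028] [0.0, 0.0, -9.93]
[0.027, 0.029, 0.0028] [0.0, 0.0, -9.93]
[0.0216, 0.0332, 0.0028] [0.0, 0.0, -9.93]
```

{"fn": "move_arm", "kwargs": {"deltas": [-1,0.0387,-0.0086,0.0028,0,0,-9.93,-1,0.0396,-0.0018,0.0028,0,0,-9.93,-1,0.0393,0.005,0.0028,0,0,-9.93,-1,0.0378,0.0117,0.0028,0,0,-9.93,-1,0.0352,0.0181,0.0028,0,0,-9.93,-1,0.0316,0.0239,0.0028,0,0,-9.93,-1,0.027,0.029,0.0028,0,0,-9.93,-1,0.0216,0.0332,0.0028,0,0,-9.93,-1,0,0,0,0,0,0]}}

```text
clock: 1.72
tcp_pos: [0.4878, -0.3382, 0.2195]
orientation: [-0.0, 0.621, 0.784, 0.0]
wrist_force: [-0.6, 0.1, -0.8]
finger_gap: 0.0854
```

Run:
```python
from h import *
s=env.get_state();print(s['clock'],s['tcp_pos'],np.degrees(s['joint_pos']).round(1))
p=shot('wrist','w2.png'); np.savez('pics/w2.npz',**p)
W=cloud(p)
s=(W[...,0]>0.42)&(W[...,0]<0.56)&(W[...,1]>-0.41)&(W[...,1]<-0.2)
for lo,hi in [(0.018,0.03),(0.05,0.12),(0.12,0.135)]:
    m=s&(W[...,2]>lo)&(W[...,2]<hi); q=W[m]
    if m.sum()<5: continue
    r=cv2.minAreaRect(q[:,:2].astype(np.float32)*1000); print(lo,m.sum(),r,cv2.boxPoints(r).round(1).tolist(),np.median(q[:,2]))
```

```text
1.725 [ 0.48779156 -0.33818833  0.21951993] [-42.5  20.4   3.   72.5   0.   34.2]
0.018 2368 ((484.233642578125, -308.01580810546875), (22.007408142089844, 139.05210876464844), 13.367698669433594) [[457.5, -242.89999389648438], [489.6000061035156, -378.20001220703125], [511.0, -373.1000061035156], [478.8999938964844, -237.8000030517578]] 0.02374102959784642
0.12 429 ((471.5284118652344, -253.76121520996094), (6.499654293060303, 27.93128204345703), 13.397401809692383) [[465.1000061035156, -240.89999389648438], [471.6000061035156, -268.1000061035156], [477.8999938964844, -266.6000061035156], [471.5, -239.39999389648438]] 0.12476862719084933
```

View pics/w2.png

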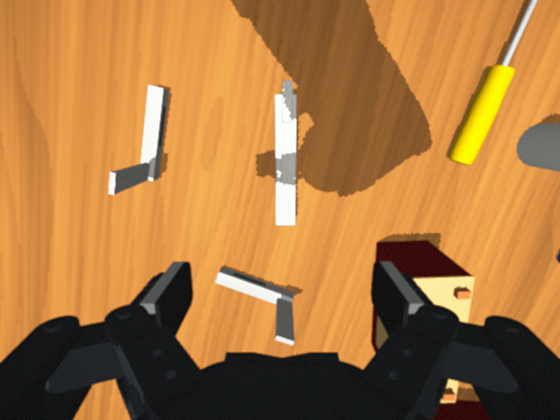

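The target square was measured from above: stock 22x139 mm, centre (0.4842,-0.3080), blade direction 103.4°. I'll turn so the camera faces away from the blade before gripping.

Run:
```python
from h import *
plan([0.4877,-0.3226,0.165],193.4,n=9)
```

```text
n 9 dist [ 0.0009  0.0166 -0.0547] rot [-1.000e-02 -2.000e-02 -9.029e+01] tool shift [0.0159 0.0047 0.0547]
[0.0018, 0.0005, 0.0061] [-0.0, -0.0, -10.03]
[0.0016, 0.0008, 0.0061] [-0.0, -0.0, -10.03]
[0.0015, 0.0011, 0.0061] [-0.0, -0.0, -10.03]
[0.0013, 0.0013, 0.0061] [-0.0, -0.0, -10.03]
[0.001, 0.0015, 0.0061] [-0.0, -0.0, -10.03]
[0.0007, 0.0017, 0.0061] [-0.0, -0.0, -10.03]
[0.0004, 0.0018, 0.0061] [-0.0, -0.0, -10.03]
[0.0001, 0.0018, 0.0061] [-0.0, -0.0, -10.03]
[-0.0002, 0.0018, 0.0061] [-0.0, -0.0, -10.03]
```

{"fn": "move_arm", "kwargs": {"deltas": [-1,0.0018,0.0005,0.0061,0,0,-10.03,-1,0.0016,0.0008,0.0061,0,0,-10.03,-1,0.0015,0.0011,0.0061,0,0,-10.03,-1,0.0013,0.0013,0.0061,0,0,-10.03,-1,0.001,0.0015,0.0061,0,0,-10.03,-1,0.0007,0.0017,0.0061,0,0,-10.03,-1,0.0004,0.0018,0.0061,0,0,-10.03,-1,0.0001,0.0018,0.0061,0,0,-10.03,-1,-0.0002,0.0018,0.0061,0,0,-10.03]}}

```text
clock: 2.9
tcp_pos: [0.4861, -0.3246, 0.1651]
orientation: [-0.0, -0.117, 0.993, -0.0]
wrist_force: [-0.3, -0.4, 0.4]
finger_gap: 0.0854
```

{"fn": "move_arm", "kwargs": {"deltas": [-1,0,0,0,0,0,-10,-1,0,0,0,0,0,-10,-1,0,0,0,0,0,-10,-1,0,0,0,0,0,-10,-1,0,0,0,0,0,-10,-1,0,0,0,0,0,-10,-1,0,0,0,0,0,-10,-1,0,0,0,0,0,-10,-1,0,0,0,0,0,-10]}}

```text
clock: 4.03
tcp_pos: [0.486, -0.3246, 0.1652]
orientation: [0.0, 0.785, -0.619, 0.0]
wrist_force: [-0.6, 0.4, 0.9]
finger_gap: 0.0854
```

Run:
```python
from h import *
s=env.get_state();print(s['clock'],s['tcp_pos'],np.degrees(s['joint_pos']).round(1))
p=shot('wrist','w3.png'); np.savez('pics/w3.npz',**p)
W=cloud(p)
s=(W[...,0]>0.42)&(W[...,0]<0.56)&(W[...,1]>-0.41)&(W[...,1]<-0.2)
for lo,hi in [(0.018,0.03)]:
    m=s&(W[...,2]>lo)&(W[...,2]<hi); q=W[m]
    r=cv2.minAreaRect(q[:,:2].astype(np.float32)*1000); print(lo,m.sum(),r,cv2.boxPoints(r).round(1).tolist(),np.median(q[:,2]))
plan([0.4877,-0.3226,0.015],283.4)
```

```text
4.025 [ 0.48604845 -0.32464669  0.16522166] [ -41.6   20.8   -4.2   65.    -0.  -145.1]
0.018 3094 ((484.19659423828125, -308.1907958984375), (21.98998260498047, 140.03085327148438), 13.566850662231445) [[457.1000061035156, -242.6999969482422], [489.8999938964844, -378.79998779296875], [511.29998779296875, -373.70001220703125], [478.5, -237.5]] 0.023758541536890568
n 4 dist [ 0.0016  0.002  -0.1502] rot [ 0.01 -0.02  0.35] tool shift [-0.0016 -0.0021  0.1502]
[-0.0004, -0.0005, 0.0376] [0.0, -0.01, 0.09]
[-0.0004, -0.0005, 0.0376] [0.0, -0.01, 0.09]
[-0.0004, -0.0005, 0.0376] [0.0, -0.01, 0.09]
[-0.0004, -0.0005, 0.0376] [0.0, -0.01, 0.09]
```

View pics/w3.png

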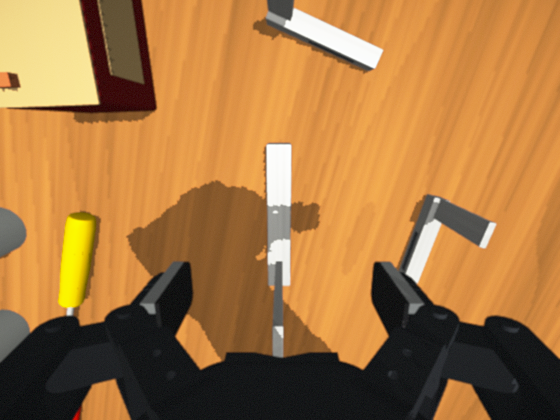

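Stock at (278,215), vertical in the picture and between the fingers; blade towards the palm. Descending and gripping.

{"fn": "move_arm", "kwargs": {"deltas": [-1,-0.0004,-0.0005,0.0376,0,0,0.1,-1,-0.0004,-0.0005,0.0376,0,0,0.1,-1,-0.0004,-0.0005,0.0376,0,0,0.1,-1,-0.0004,-0.0005,0.0371,0,0,0.05,-1,0,0,0,0,0,0]}}

```text
clock: 4.7
tcp_pos: [0.4858, -0.3204, 0.0125]
orientation: [-0.0, 0.781, -0.624, -0.003]
wrist_force: [-0.2, 1.1, 0.3]
finger_gap: 0.0854
```

{"fn": "move_arm", "kwargs": {"deltas": [1,0,0,0,0,0,0,1,0,0,0,0,0,0,1,0,0,0,0,0,0,1,0,0,0,0,0,0,1,0,0,0,0,0,0,1,0,0,0,0,0,0], "squeeze": 70}}

```text
clock: 5.45
tcp_pos: [0.4891, -0.3224, 0.0166]
orientation: [0.0, 0.782, -0.623, 0.001]
wrist_force: [-2.1, -0.4, 6.3]
finger_gap: 0.0206
```

Run:
```python
from h import *
s=env.get_state();print(s['clock'],s['tcp_pos'],s['wrist_force'],s['ft_torque'])
R,p=RT(); o=np.array([.4842,-.3081,0]); print('TCP in square approx', (R.inv().apply(o-p)), R.as_matrix().round(4)[:,0])
b=np.array([np.cos(np.radians(83.15)),np.sin(np.radians(83.15)),0]); O=np.array([.4843,.0978,0])
print('target', O-(35+85)*1e-3*b)
t=O-0.17*b; plan([t[0],t[1],0.11],263.15)
```

```text
5.45 [ 0.48906842 -0.32236641  0.01656672] [-2.08303592 -0.41231671  6.34405604] [-0.01416455  0.36781353  0.04202265]
TCP in square approx [-0.01503071  0.00156202  0.01653257] [ 0.224  -0.9746  0.0022]
target [ 0.46998755 -0.02134342  0.        ]
n 6 dist [-0.025   0.2514  0.0934] rot [-0.06 -0.12 19.79] tool shift [-0.2504 -0.032  -0.094 ]
[-0.0417, -0.0053, -0.0157] [-0.01, -0.02, 3.3]
[-0.042, -0.0029, -0.0156] [-0.01, -0.02, 3.3]
[-0.0421, -0.0005, -0.0156] [-0.01, -0.02, 3.3]
[-0.042, 0.0019, -0.0156] [-0.01, -0.02, 3.3]
[-0.0419, 0.0044, -0.0156] [-0.01, -0.02, 3.3]
[-0.0416, 0.0068, -0.0156] [-0.01, -0.02, 3.3]
```

{"fn": "move_arm", "kwargs": {"deltas": [1,0,0,-0.02,0,0,0,1,0,0,-0.03,0,0,0,1,-0.02,-0.0025,-0.03,0,0,1.6,1,-0.042,-0.004,-0.0135,0,0,3.3,1,-0.042,-0.002,0,0,0,3.3,1,-0.042,0,0,0,0,3.3,1,-0.042,0.003,0,0,0,3.3,1,-0.042,0.006,0,0,0,3.3,1,-0.02,0.0035,0,0,0,1.7,1,0,0,0,0,0,0], "squeeze": 100}}

```text
clock: 6.7
tcp_pos: [0.4632, -0.0698, 0.108]
orientation: [-0.001, -0.665, 0.747, 0.001]
wrist_force: [-0.2, -0.9, -6.3]
finger_gap: 0.0197
```

Run:
```python
from h import *
s=env.get_state();print(s['clock'],s['tcp_pos'],s['wrist_force'],s['finger_gap'])
for n in ['wrist','scene','top']:
    p=shot(n,n[0]+'4.png'); np.savez(f'pics/{n}4.npz',**p)
```

```text
6.7 [ 0.46315182 -0.06984144  0.10804032] [-0.2373133  -0.88179386 -6.30414446] 0.019740310814301006
```

View pics/w4.png

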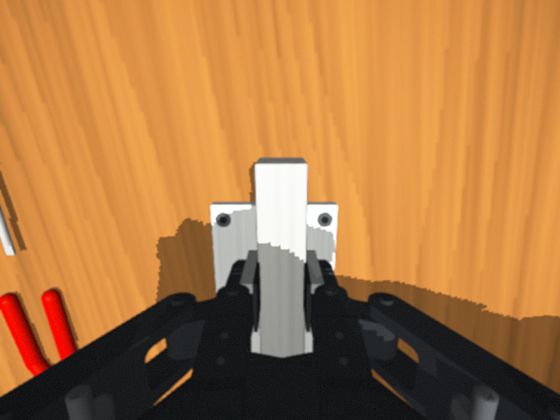

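View pics/s4.png

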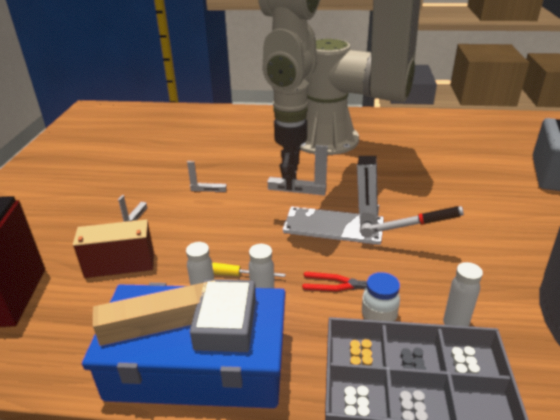

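Run:
```python
from h import *
R,p0=RT(); print(p0)
p=dict(np.load('pics/wrist4.npz')); W=cloud(p)
h=W[...,2]
br=p['img'].min(-1)>100
v,u=np.mgrid[:420,:560]
m=(h>0.009)&(h<0.016)&(u>190)&(u<360)&(v<320)
m=cv2.morphologyEx(m.astype(np.uint8),cv2.MORPH_OPEN,np.ones((3,3)))>0
q=W[m]; print(m.sum(),np.median(q[:,2]))
r=cv2.minAreaRect(q[:,:2].astype(np.float32)*1000); print(r,cv2.boxPoints(r).round(1).tolist())
# stock top
T=R.inv().apply((W-p0).reshape(-1,3)).reshape(W.shape)
s=(u>240)&(u<320)&(v>150)&(v<240)&(h>0.09)&(h<0.14)
q=W[s]; print('stock',s.sum(),np.median(q[:,2]),q[:,2].min(),q[:,2].max()); 
top=s&(abs(h-np.median(q[:,2]))<0.006)
c,_,V=None,None,None
qq=W[top]; c=qq.mean(0); n=np.linalg.svd(qq-c)[2][2]; print('stock normal',n, 'tool frame',R.inv().apply(n))
r=cv2.minAreaRect(qq[:,:2].astype(np.float32)*1000); print(r,cv2.boxPoints(r).round(1).tolist())
t=T[top]; r=cv2.minAreaRect(t[:,:2].astype(np.float32)*1000); print('tool',r,cv2.boxPoints(r).round(1).tolist(), t[:,2].mean())
# top cam plate now / mast points
for nm in ['top1','scene1','scene4']:
    p=dict(np.load(f'pics/{nm}.npz')); W=cloud(p)
    b=np.radians(83.15); ex=np.array([np.cos(b),np.sin(b),0]); ey=np.array([-np.sin(b),np.cos(b),0]); O=np.array([.4843,.0978,0])
    B=np.stack([(W-O)@ex,(W-O)@ey,W[...,2]],-1)*1000
    mm=(abs(B[...,1])<22)&(B[...,2]>75)&(B[...,2]<215)&(B[...,0]>-80)&(B[...,0]<70)
    q=B[mm]; print(nm,len(q))
    for z in range(75,215,20):
        k=q[(q[:,2]>z)&(q[:,2]<z+20)]
        if len(k)>5: print(z,len(k),k.min(0).round(1),k.max(0).round(1),k.mean(0).round(1))
```

```text
[ 0.46443278 -0.07205192  0.10841392]
4336 0.011801050429438666
((471.5657958984375, -44.34439468383789), (74.60368347167969, 100.31071472167969), 83.46347045898438) [[417.5, -75.69999694824219], [517.0999755859375, -87.0999984741211], [525.5999755859375, -13.0], [426.0, -1.600000023841858]]
stock 4210 0.11504417543614143 0.09128046388700263 0.11718591133689868
stock normal [-5.41357562e-04 -9.60681069e-03  9.99953707e-01] tool frame [ 1.01057545e-02 -4.94456169e-04 -9.99948813e-01]
((458.09466552734375, -108.38520812988281), (33.849090576171875, 22.092803955078125), 83.53838348388672) [[445.20001220703125, -124.0], [467.20001220703125, -126.4000015258789], [471.0, -92.80000305175781], [449.0, -90.30000305175781]]
tool ((36.831539154052734, 1.9606647491455078), (22.092924118041992, 33.847023010253906), 89.61286926269531) [[19.799999237060547, -9.0], [53.70000076293945, -9.199999809265137], [53.79999923706055, 12.899999618530273], [20.0, 13.100000381469727]] -0.0066160262346380986
top1 269
75 8 [-1.9 -5.4 75.2] [35.8 21.3 92.1] [14.  14.8 84.2]
95 8 [-3.8 -7.1 95.4] [ 32.1  18.3 108.3
[... 598 characters left out ...]
 151.2] [ 24.2 -13.7 144. ]
155 9 [ -5.9 -21.4 155.1] [ 27.3  -6.  171. ] [ 22.9 -10.  163.8]
175 119 [-16.6 -22.  175.1] [ 25.5  11.2 195. ] [  2.7  -5.1 192. ]
195 22 [  1.8 -19.8 195. ] [ 22.7   9.6 196.7] [ 15.7  -5.1 195.6]
scene4 190
75 10 [ -4.1 -21.7  75.3] [36.  13.  91.6] [30.4  3.  83.7]
95 8 [ -5.9 -21.8  96.1] [ 33.9   8.7 111.7] [ 27.9 -16.5 104.2]
115 10 [ -3.4 -21.7 116.3] [ 31.5 -14.  134.7] [ 27.1 -16.5 125.6]
135 11 [-11.  -21.8 135.7] [ 29.3  -8.7 153.6] [ 23.7 -14.2 144.8]
155 11 [  4.8 -21.5 155.5] [ 27.4  -7.  174.3] [ 23.9 -11.6 165.5]
175 109 [-16.4 -21.9 177. ] [ 25.2  14.2 195. ] [  2.3  -4.3 191.8]
195 31 [  3.9 -21.  195. ] [ 22.7   8.6 197.6] [ 15.6  -7.9 195.8]
```

Square is held well: the stock axis is 83.5° against 83.5° for the plate, 6 mm off laterally in the wrist view, with the mast leaning about 6°. Next I go over the plate with the heel about 35 mm short of the mast, then down.

Run:
```python
from h import *
s=env.get_state();print(s['wrist_force'],s['ft_torque'])
plan([.475,-.023,.036],263.45,n=6)
```

```text
[ 0.21880396 -0.34712477 -4.21054116] [-0.09478027 -0.03007243  0.03700424]
n 6 dist [ 0.0106  0.0491 -0.0724] rot [ 0.01 -0.03 -0.3 ] tool shift [-0.05   -0.0047  0.0724]
[-0.0083, -0.0008, 0.0121] [0.0, -0.0, -0.05]
[-0.0083, -0.0008, 0.0121] [0.0, -0.0, -0.05]
[-0.0083, -0.0008, 0.0121] [0.0, -0.0, -0.05]
[-0.0083, -0.0008, 0.0121] [0.0, -0.0, -0.05]
[-0.0083, -0.0008, 0.0121] [0.0, -0.0, -0.05]
[-0.0083, -0.0008, 0.0121] [0.0, -0.0, -0.05]
```

{"fn": "move_arm", "kwargs": {"deltas": [1,-0.0083,-0.0008,0.01,0,0,-0.05,1,-0.0083,-0.0008,0.0125,0,0,-0.05,1,-0.0083,-0.0008,0.0125,0,0,-0.05,1,-0.0083,-0.0008,0.0125,0,0,-0.05,1,-0.0083,-0.0008,0.0125,0,0,-0.05,1,-0.0083,-0.0008,0.0124,0,0,-0.05,1,0,0,0,0,0,0,1,0,0,0,0,0,0]}}

```text
clock: 7.85
tcp_pos: [0.4752, -0.0227, 0.0363]
orientation: [-0.0, -0.666, 0.746, -0.0]
wrist_force: [0.9, -0.0, -4.8]
finger_gap: 0.0198
```

Run:
```python
from h import *
s=env.get_state();print(s['tcp_pos'],s['wrist_force'],s['ft_torque'])
for n in ['wrist','scene']:
    p=shot(n,n[0]+'5.png'); np.savez(f'pics/{n}5.npz',**p)
i=cv2.imread('pics/s5.png')[140:260,240:480]; cv2.imwrite('pics/s5b.png',cv2.resize(i,(800,400),interpolation=cv2.INTER_CUBIC))
```

```text
[ 0.47522826 -0.02274259  0.03632679] [ 0.90834108 -0.01356936 -4.83028003] [-0.1564503   0.02922419  0.02170748]
```

View pics/s5b.png

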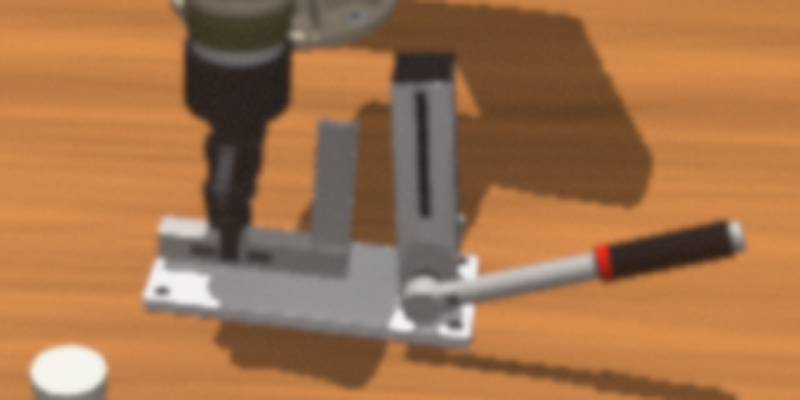

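View pics/w5.png

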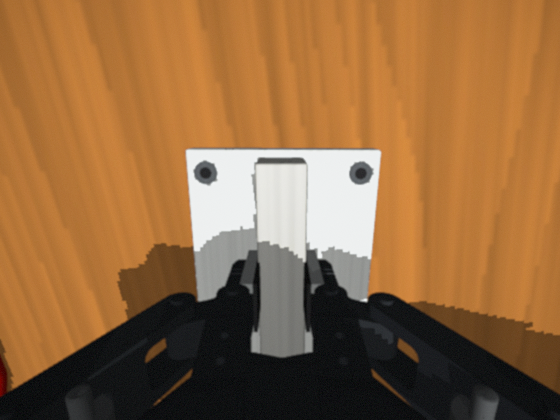

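The stock is centred on the plate (wrist cols 257–307 within 187–380), and the blade stands clear of the mast. Lowering until contact.

{"fn": "move_arm", "kwargs": {"deltas": [1,0,0,0.003,0,0,0,1,0,0,0.002,0,0,0,1,0,0,0.0015,0,0,0,1,0,0,0,0,0,0]}}

```text
clock: 8.45
tcp_pos: [0.4749, -0.0227, 0.0295]
orientation: [-0.0, -0.666, 0.746, 0.0]
wrist_force: [0.3, 0.1, -4.7]
finger_gap: 0.0198
```

{"fn": "move_arm", "kwargs": {"deltas": [1,0,0,0.0015,0,0,0,1,0,0,0.001,0,0,0,1,0,0,0,0,0,0]}}

```text
clock: 8.82
tcp_pos: [0.4751, -0.0227, 0.0287]
orientation: [0.0, -0.666, 0.746, -0.0]
wrist_force: [-4.6, -0.4, 9.8]
finger_gap: 0.0198
```

{"fn": "move_arm", "kwargs": {"deltas": [1,-0.004,0,0,0,0,0,1,-0.005,0,0,0,0,0,1,-0.005,0,0,0,0,0,1,-0.004,0,0,0,0,0,1,0,0,0,0,0,0]}}

```text
clock: 9.45
tcp_pos: [0.479, -0.0061, 0.0287]
orientation: [0.0, -0.665, 0.746, -0.002]
wrist_force: [-0.2, -5.7, 6.8]
finger_gap: 0.0197
```

Run:
```python
from h import *
s=env.get_state();print(s['tcp_pos'],s['wrist_force'],s['ft_torque'])
R,p=RT();print(R.as_matrix().round(4))
```

```text
[ 0.47899606 -0.00605742  0.02867941] [-0.15500525 -5.68637307  6.84012815] [-1.07219016  0.17467534  0.06184573]
[[-0.1145 -0.9934  0.0038]
 [-0.9934  0.1145 -0.0031]
 [ 0.0026 -0.0041 -1.    ]]
```

{"fn": "move_arm", "kwargs": {"deltas": [1,-0.004,0,0,0,0,0,1,-0.004,0,0,0,0,0,1,0,0,0,0,0,0]}}

```text
clock: 9.82
tcp_pos: [0.4799, 0.0017, 0.0287]
orientation: [0.0, -0.665, 0.747, -0.003]
wrist_force: [0.2, -6.0, 6.4]
finger_gap: 0.02
```

Run:
```python
from h import *
s=env.get_state();print(s['tcp_pos'],s['wrist_force'],s['ft_torque'])
p=shot('scene','s6.png'); np.savez('pics/scene6.npz',**p)
i=cv2.imread('pics/s6.png')[140:260,240:480]; cv2.imwrite('pics/s6b.png',cv2.resize(i,(800,400),interpolation=cv2.INTER_CUBIC))
```

```text
[0.47992253 0.00165837 0.02870237] [ 0.17813746 -5.96272341  6.40285547] [-1.1881068   0.24638842 -0.00198779]
```

View pics/s6b.png

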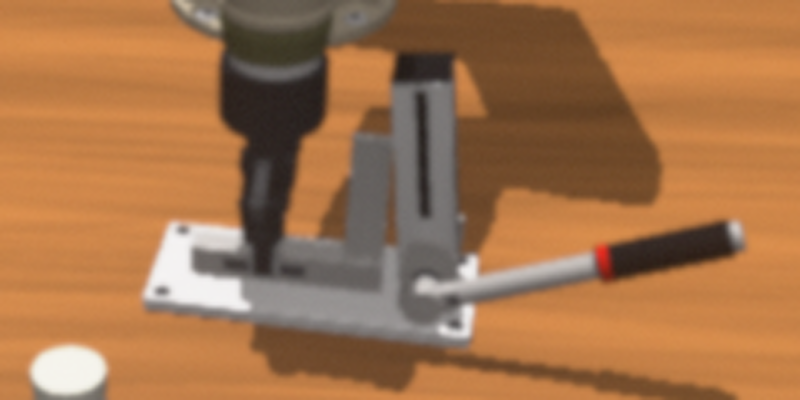

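{"fn": "move_arm", "kwargs": {"deltas": [1,-0.002,0,0,0,0,0,1,-0.002,0,0,0,0,0,1,0,0,0,0,0,0]}}

```text
clock: 10.25
tcp_pos: [0.4802, 0.0047, 0.0287]
orientation: [-0.001, -0.665, 0.747, -0.003]
wrist_force: [-1.4, -9.4, 5.7]
finger_gap: 0.0195
```

Run:
```python
from h import *
s=env.get_state();print(s['tcp_pos'],s['wrist_force'],s['ft_torque'])
R,p=RT();print(R.as_matrix().round(4))
```

```text
[0.48021266 0.00470668 0.02867723] [-1.42883161 -9.42937661  5.71900435] [-1.83760775  0.28120544 -0.04118632]
[[-0.1154 -0.9933  0.0033]
 [-0.9933  0.1154 -0.0054]
 [ 0.005  -0.0039 -1.    ]]
```

{"fn": "move_arm", "kwargs": {"deltas": [1,-0.001,0,0.0007,0,0,0,1,-0.002,0,0,0,0,0,1,-0.001,0,0,0,0,0,1,0,0,0,0,0,0]}}

```text
clock: 10.75
tcp_pos: [0.4809, 0.0075, 0.0287]
orientation: [-0.001, -0.665, 0.747, -0.004]
wrist_force: [-2.8, -14.0, 12.0]
finger_gap: 0.0199
```

```bash
cat > st.py <<'E'
from h import *
s=env.get_state();print(s['clock'],s['tcp_pos'].round(4),s['wrist_force'].round(1),s['ft_torque'].round(2),s['finger_gap'])
R,p=RT();print(R.as_matrix()[2].round(4))
E
python3 st.py
```

```text
10.75 [0.4809 0.0075 0.0287] [ -2.8 -14.   12. ] [-2.56  0.69  0.1 ] 0.019934809336516163
[ 0.0075 -0.0047 -1.    ]
```

{"fn": "move_arm", "kwargs": {"deltas": [1,-0.0015,0,0,0,0,0,1,-0.0015,0,0,0,0,0,1,0,0,0,0,0,0,1,0,0,0,0,0,0]}}

```text
clock: 11.25
tcp_pos: [0.4815, 0.0106, 0.0287]
orientation: [-0.001, -0.665, 0.747, -0.004]
wrist_force: [-2.3, -12.7, 12.5]
finger_gap: 0.0196
```

```bash
python3 st.py
```

```text
11.25 [0.4815 0.0106 0.0287] [ -2.3 -12.7  12.5] [-2.44  0.55  0.05] 0.01964404223359831
[ 0.007  -0.0051 -1.    ]
```

{"fn": "move_arm", "kwargs": {"deltas": [1,-0.001,0,0,0,0,0,1,-0.001,0,0,0,0,0,1,0,0,0,0,0,0]}}

```text
clock: 11.62
tcp_pos: [0.4818, 0.0126, 0.0286]
orientation: [-0.001, -0.665, 0.747, -0.004]
wrist_force: [-2.6, -13.1, 11.6]
finger_gap: 0.0197
```

{"fn": "move_arm", "kwargs": {"deltas": [1,-0.001,0,0,0,0,0,1,0,0,0,0,0,0,1,0,0,0,0,0,0]}}

```text
clock: 12.0
tcp_pos: [0.4819, 0.0136, 0.0287]
orientation: [-0.001, -0.665, 0.747, -0.004]
wrist_force: [-1.8, -13.8, 11.9]
finger_gap: 0.0197
```

```bash
python3 st.py
```

```text
12.0 [0.4819 0.0136 0.0287] [ -1.8 -13.8  11.9] [-2.41  0.52  0.05] 0.01969988161361518
[ 0.0069 -0.0053 -1.    ]
```

Not yet seated; I'll look before going further.

Run:
```python
from h import *
p=shot('scene','s7.png'); np.savez('pics/scene7.npz',**p)
i=cv2.imread('pics/s7.png')[140:260,240:480]; cv2.imwrite('pics/s7b.png',cv2.resize(i,(800,400),interpolation=cv2.INTER_CUBIC))
```

```text
(no output)
```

View pics/s7b.png

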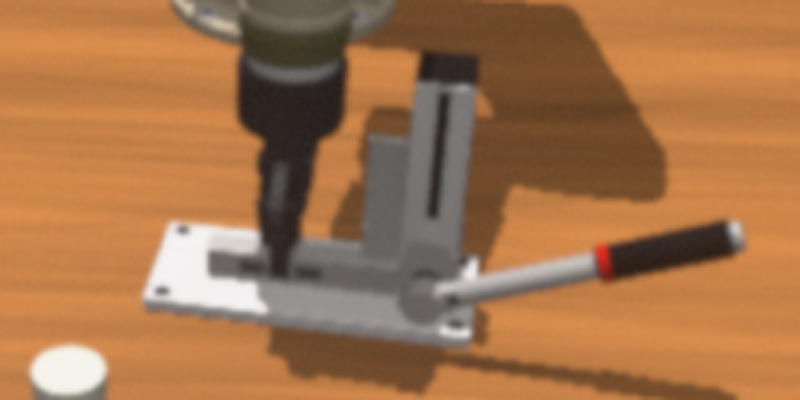

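{"fn": "move_arm", "kwargs": {"deltas": [1,-0.001,0,0,0,0,0,1,0,0,0,0,0,0,1,0,0,0,0,0,0]}}

```text
clock: 12.42
tcp_pos: [0.482, 0.0137, 0.0287]
orientation: [-0.002, -0.665, 0.747, -0.005]
wrist_force: [-2.7, -16.5, 12.0]
finger_gap: 0.0201
```

{"fn": "move_arm", "kwargs": {"deltas": [1,-0.001,0,0.0005,0,0,0,1,0,0,0,0,0,0,1,0,0,0,0,0,0]}}

```text
clock: 12.8
tcp_pos: [0.482, 0.0138, 0.0287]
orientation: [-0.002, -0.664, 0.747, -0.006]
wrist_force: [-4.8, -20.6, 15.8]
finger_gap: 0.0196
```

```bash
python3 st.py
```

```text
12.8 [0.482  0.0138 0.0287] [ -4.8 -20.6  15.8] [-3.79  1.    0.11] 0.019581255968455672
[ 0.0111 -0.0054 -0.9999]
```

```bash
cat > flat.py <<'E'
from h import *
import sys
def plane(q):
    for _ in range(3):
        c=q.mean(0); n=np.linalg.svd(q-c,full_matrices=False)[2][2]; n*=np.sign(n[2]); d=(q-c)@n; q=q[abs(d)<max(2*d.std(),3e-4)]
    return n,c,len(q)
R,p0=RT()
p=shot('wrist',sys.argv[1]+'.png'); W=cloud(p); h=W[...,2]
v,u=np.mgrid[:420,:560]
st=(u>240)&(u<325)&(v>100)&(v<250)&(h>0.031)&(h<0.041)
pl=(u>130)&(u<430)&(v>40)&(v<290)&(h>0.008)&(h<0.016)
n1,c1,k1=plane(W[st]); n2,c2,k2=plane(W[pl]); print('stock',n1.round(4),c1.round(4),k1,'plate',n2.round(4),c2.round(4),k2)
ex=np.array([np.cos(np.radians(83.45)),np.sin(np.radians(83.45)),0])
print('relative pitch along bracket x (deg, + = blade end up)',np.degrees((n2-n1)@ex),'roll',np.degrees((n2-n1)@np.array([-ex[1],ex[0],0])), 'height', (c1-c2)@n2)
for m in (st,pl):
    r=cv2.minAreaRect(W[m][:,:2].astype(np.float32)*1000); print(r)
E
python3 flat.py w8
```

```text
stock [-8.5e-03 -1.0e-04  1.0e+00] [ 0.477  -0.0232  0.0357] 4078 plate [-5.e-04  1.e-04  1.e+00] [ 0.4714 -0.0371  0.0118] 31993
relative pitch along bracket x (deg, + = blade end up) 0.0634759716666057 roll -0.45347807315535377 height 0.023966879228987163
((477.16839599609375, -22.317197799682617), (39.017005920410156, 22.12457847595215), 83.64599609375)
((473.7536315917969, -25.094974517822266), (112.54430389404297, 100.41973114013672), 83.35871124267578)
```

View pics/w8.png

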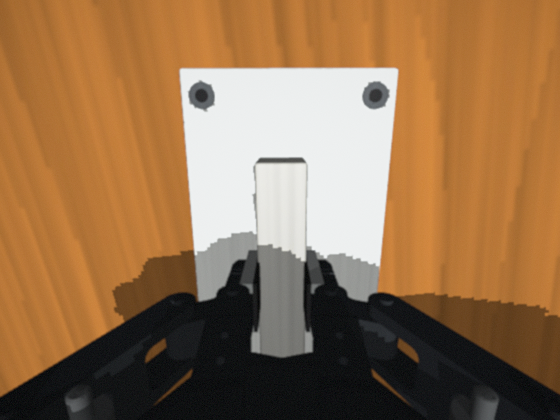

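Stock lies flush with the plate in pitch (0.06°, height 23.97 mm), with a small 0.45° roll. I'll take out the roll, press slightly more and hold.

{"fn": "move_arm", "kwargs": {"deltas": [1,0,0,0.0004,-0.4,0,0,1,-0.0005,0,0,0,0,0,1,0,0,0,0,0,0,1,0,0,0,0,0,0]}}

```text
clock: 13.35
tcp_pos: [0.4821, 0.0138, 0.0286]
orientation: [-0.005, -0.664, 0.747, -0.004]
wrist_force: [-5.3, -21.7, 19.5]
finger_gap: 0.0199
```

```bash
python3 st.py; python3 flat.py w9
python3 - <<'E'
from h import *
p=shot('scene','s9.png'); np.savez('pics/scene9.npz',**p)
i=cv2.imread('pics/s9.png')[140:260,300:420]; cv2.imwrite('pics/s9b.png',cv2.resize(i,(600,600),interpolation=cv2.INTER_CUBIC))
E
```

```text
13.35 [0.4821 0.0138 0.0286] [ -5.3 -21.7  19.5] [-4.1   1.06  0.22] 0.01987855429475521
[ 0.0122  0.0012 -0.9999]
stock [-0.0033 -0.0022  1.    ] [ 0.4771 -0.0232  0.0357] 4094 plate [-6.e-04  0.e+00  1.e+00] [ 0.4715 -0.0371  0.0118] 32009
relative pitch along bracket x (deg, + = blade end up) 0.14641630645578887 roll -0.13693450376885583 height 0.02396399778949756
((477.2124938964844, -22.304100036621094), (39.11920928955078, 22.13670539855957), 83.75420379638672)
((473.6805725097656, -25.069412231445312), (112.50973510742188, 100.2412109375), 83.28215026855469)
```

View pics/s9b.png

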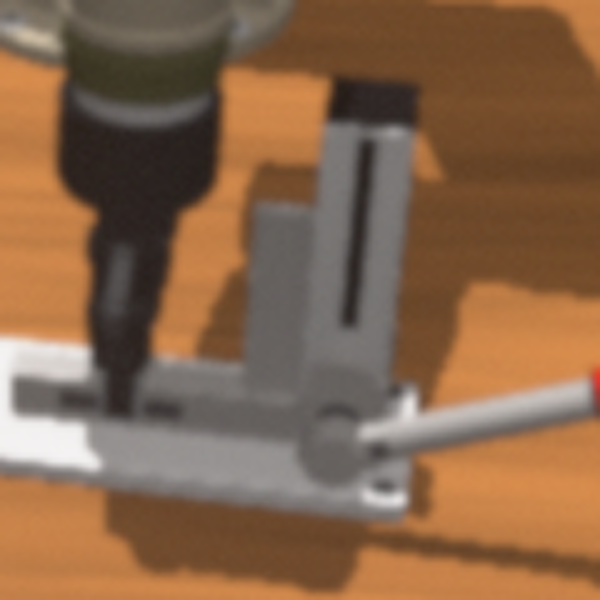

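{"fn": "move_arm", "kwargs": {"deltas": [1,0,0,0.0008,-0.1,0.15,0.3,1,0,0,0,0,0,0,1,0,0,0,0,0,0,1,0,0,0,0,0,0]}}

```text
clock: 13.95
tcp_pos: [0.4821, 0.0138, 0.0286]
orientation: [-0.006, -0.663, 0.749, -0.004]
wrist_force: [-8.6, -22.4, 27.0]
finger_gap: 0.0197
```

```bash
python3 st.py; python3 flat.py w10;python3 flat.py w10b
```

```text
13.95 [0.4821 0.0138 0.0286] [ -8.6 -22.4  27. ] [-4.02  1.54  0.55] 0.019679524114626937
[ 0.015   0.0025 -0.9999]
stock [-1.7e-03 -9.0e-04  1.0e+00] [ 0.4771 -0.0232  0.0357] 4055 plate [-7.e-04 -1.e-04  1.e+00] [ 0.4715 -0.0371  0.0118] 31755
relative pitch along bracket x (deg, + = blade end up) 0.04977616184202351 roll -0.05074269220324939 height 0.02396231459905215
((477.2299499511719, -22.12714195251465), (39.506202697753906, 22.0544376373291), 83.91402435302734)
((473.8291015625, -25.135814666748047), (112.6134262084961, 100.54524993896484), 83.01104736328125)
stock [-0.0024 -0.0019  1.    ] [ 0.4771 -0.0231  0.0357] 4065 plate [-5.e-04  2.e-04  1.e+00] [ 0.4715 -0.0369  0.0118] 31766
relative pitch along bracket x (deg, + = blade end up) 0.13298201279108957 roll -0.0929147711313878 height 0.023967609436443004
((477.2066650390625, -22.200706481933594), (39.28636169433594, 22.09294319152832), 83.70586395263672)
((473.6175537109375, -25.02529525756836), (112.7480697631836, 100.33357238769531), 83.14851379394531)
```

{"fn": "move_arm", "kwargs": {"deltas": [1,0,0,0,0,0.1,-0.2,1,0,0,0,0,0,0,1,0,0,0,0,0,0,1,0,0,0,0,0,0,1,0,0,0,0,0,0,1,0,0,0,0,0,0,1,0,0,0,0,0,0,1,0,0,0,0,0,0,1,0,0,0,0,0,0,1,0,0,0,0,0,0]}}

```text
clock: 15.3
tcp_pos: [0.4821, 0.0138, 0.0286]
orientation: [-0.007, -0.664, 0.748, -0.005]
wrist_force: [-8.2, -23.1, 26.7]
finger_gap: 0.0195
```

```bash
python3 st.py; python3 flat.py w11;python3 flat.py w11b
python3 - <<'E'
from h import *
# mast face vs vertical from scene colour/depth
p=shot('scene','s11.png'); np.savez('pics/scene11.npz',**p); W=cloud(p)
b=np.radians(83.4); ex=np.array([np.cos(b),np.sin(b),0]); ey=np.array([-ex[1],ex[0],0]); O=np.array([.4865,.0976,0])
for nm in ['scene1','scene11']:
    q=dict(np.load(f'pics/{nm}.npz')); W=cloud(q); B=np.stack([(W-O)@ex,(W-O)@ey,W[...,2]],-1)*1000
    m=(abs(B[...,1]+20)<6)&(B[...,2]>80)&(B[...,2]<190)&(B[...,0]>-45)&(B[...,0]<60)
    v,u=np.nonzero(m); L=[];C=[]
    for r in np.unique(v):
        c=u[v==r]; k=B[r,c]; L.append([k[:,2].mean(),k[:,0].min(),k[:,0].max(),k[:,0].mean()])
    L=np.array(L); 
    for j in (1,2,3): print(nm,j,'lean deg',np.degrees(np.arctan(np.polyfit(L[:,0],L[:,j],1)[0])))
E
```

```text
15.3 [0.4821 0.0138 0.0286] [ -8.2 -23.1  26.7] [-4.02  1.5   0.29] 0.019532725804087814
[ 0.0166  0.0026 -0.9999]
stock [-0.0049 -0.002   1.    ] [ 0.4771 -0.0231  0.0357] 4053 plate [-6.e-04  0.e+00  1.e+00] [ 0.4715 -0.0369  0.0118] 31703
relative pitch along bracket x (deg, + = blade end up) 0.14400190608630659 roll -0.22943922942879377 height 0.023957411081433126
((477.2322082519531, -22.232906341552734), (39.146236419677734, 22.114974975585938), 83.74934387207031)
((473.74786376953125, -25.25616455078125), (112.7001953125, 100.00341033935547), 83.14270782470703)
stock [ 5.0e-04 -1.3e-03  1.0e+00] [ 0.4771 -0.0231  0.0357] 4027 plate [-8.e-04  1.e-04  1.e+00] [ 0.4715 -0.0369  0.0118] 31795
relative pitch along bracket x (deg, + = blade end up) 0.06818063277475857 roll 0.08534452693720573 height 0.023954145418355607
((477.2525939941406, -22.301036834716797), (39.00032043457031, 22.08768081665039), 83.75678253173828)
((473.7058410644531, -25.056720733642578), (113.06036376953125, 100.40240478515625), 83.15126037597656)
scene1 1 lean deg -7.858304229419084
scene1 2 lean deg -11.492155862305243
scene1 3 lean deg -9.774859332685331
scene11 1 lean deg -4.652407313766165
scene11 2 lean deg -1.9470607802913256
scene11 3 lean deg -2.649807984464611
```

Hard stop reached at y=0.0138: force rises without movement, beyond what friction and the pivot explain. Next I check the mast's slope in the scene image against a projected upright mast.

```bash
cat > lean.py <<'E'
from h import *
import sys
def lean(q,dbg=None):
    g=cv2.cvtColor(q['img'],cv2.COLOR_RGB2GRAY).astype(float)
    b=np.radians(83.4); ex=np.array([np.cos(b),np.sin(b),0]); ey=np.array([-ex[1],ex[0],0]); O=np.array([.4865,.0976,0])
    best=[]
    # rectify mast front face (y=-20): homography from (x,z) mm to image
    src=np.float32([[-40,60],[60,60],[60,200],[-40,200]])
    pts=proj(q,[O+ex*x/1e3-ey*.02+np.array([0,0,z/1e3]) for x,z in src]).astype(np.float32)
    H=cv2.getPerspectiveTransform(((src-[-40,60])*4).astype(np.float32),pts)
    im=cv2.warpPerspective(q['img'],H,(400,560),flags=cv2.WARP_INVERSE_MAP|cv2.INTER_CUBIC)
    return im[::-1]
for n in sys.argv[1:]:
    im=lean(dict(np.load(f'pics/{n}.npz'))); cv2.imwrite(f'pics/rect_{n}.png',cv2.cvtColor(im,cv2.COLOR_RGB2BGR))
    g=cv2.cvtColor(im,cv2.COLOR_RGB2GRAY).astype(float); g=cv2.GaussianBlur(g,(5,5),0)
    X=[]
    for r in range(60,480,4):  # slot darkest
        row=g[r]; lo=80
        c=np.argmin(row[lo:330])+lo
        if row[c]<60: w=np.clip(75-row[c-12:c+13],0,None); X.append((r,(w*np.arange(c-12,c+13)).sum()/w.sum()))
    X=np.array(X); X=X[abs(X[:,1]-np.median(X[:,1]))<60]
    if len(X)>5:
        f=np.polyfit(X[:,0],X[:,1],1); res=X[:,1]-np.polyval(f,X[:,0]); k=abs(res)<2*res.std()+.1; f=np.polyfit(X[k,0],X[k,1],1); print(n,len(X),'slot lean(deg, + to -x)',np.degrees(np.arctan(f[0])),res.std())
E
python3 lean.py scene1 scene9 scene11
python3 - <<'E'
import cv2,numpy as np
cv2.imwrite('pics/rect.png',np.hstack([cv2.imread('pics/rect_scene1.png'),cv2.imread('pics/rect_scene11.png')]))
E
```

```text
scene1 94 slot lean(deg, + to -x) 6.182933543939889 0.39603218083604247
scene9 96 slot lean(deg, + to -x) -0.06018694931194026 0.4321822864110683
scene11 96 slot lean(deg, + to -x) -0.03248293289601686 0.40154460952549087
```

View pics/rect.png

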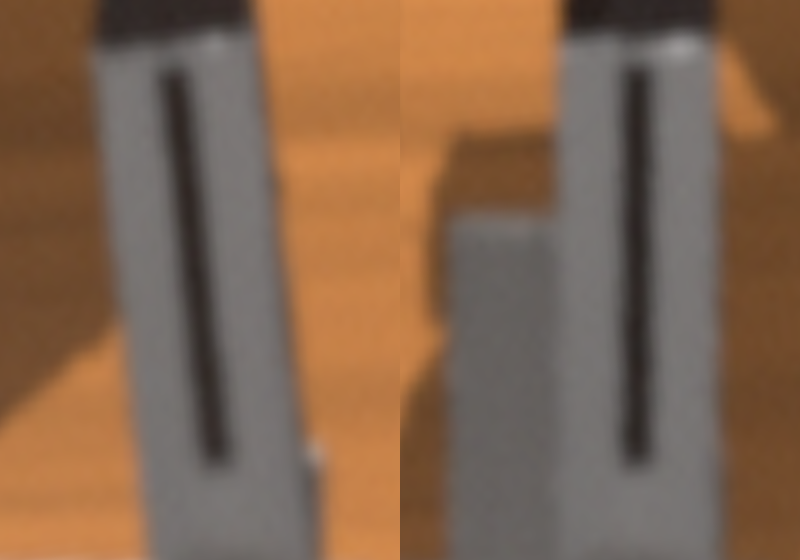

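The mast went from a 6.2° lean to 0.0° and the blade lies along it with no gap, pressed for well over 1 s. Relaxing the force gently before release.

{"fn": "move_arm", "kwargs": {"deltas": [1,0.001,0,0,0,0,0,1,0.001,0,-0.0003,0,-0.1,0,1,0.001,0,-0.0003,0,-0.1,0,1,0,0,0,0,0,0]}}

```text
clock: 15.95
tcp_pos: [0.4821, 0.0137, 0.0286]
orientation: [-0.003, -0.664, 0.747, -0.001]
wrist_force: [-6.1, -9.4, 21.7]
finger_gap: 0.0196
```

```bash
python3 st.py
```

```text
15.95 [0.4821 0.0137 0.0286] [-6.1 -9.4 21.7] [-2.04  0.79  0.16] 0.019629859304734508
[ 0.0063  0.0025 -1.    ]
```

{"fn": "move_arm", "kwargs": {"deltas": [1,0.0006,0.0005,-0.0006,0,0,0,1,0.0002,0.0005,-0.0006,0,0,0,1,0,0,0,0,0,0]}}

```text
clock: 16.32
tcp_pos: [0.482, 0.0137, 0.0287]
orientation: [-0.002, -0.664, 0.747, -0.001]
wrist_force: [2.0, -7.9, 6.1]
finger_gap: 0.0197
```

```bash
python3 st.py; python3 flat.py w12
```

```text
16.325 [0.482  0.0137 0.0287] [ 2.  -7.9  6.1] [-1.6  -0.51  0.12] 0.019674505725152766
[ 0.0046  0.0014 -1.    ]
stock [-3.e-04 -5.e-04  1.e+00] [ 0.477  -0.0232  0.0357] 4032 plate [-7.e-04  1.e-04  1.e+00] [ 0.4715 -0.0371  0.0118] 31998
relative pitch along bracket x (deg, + = blade end up) 0.034559648396275636 roll 0.027080635013838426 height 0.023931786621922614
((477.15887451171875, -22.504323959350586), (38.68901824951172, 22.109907150268555), 83.55164337158203)
((473.62744140625, -24.903873443603516), (112.4178237915039, 100.50587463378906), 83.36630249023438)
```

{"fn": "move_arm", "kwargs": {"deltas": [1,0,0,0,0,0,0,0.45,0,0,0,0,0,0,0.35,0,0,0,0,0,0,0.2,0,0,0,0,0,0,0,0,0,0,0,0,0,0,0,0,0,0,0,-0.3,0,0,0,0,0,0], "squeeze": 25}}

```text
invalid input
```

```bash
python3 st.py; python3 flat.py w13
python3 - <<'E'
from h import *
p=shot('scene','s13.png'); np.savez('pics/scene13.npz',**p)
E
python3 lean.py scene13
```

```text
16.375 [0.482  0.0137 0.0287] [ 0.9 -7.6  6.6] [-1.56 -0.55  0.09] 0.01988295163945005
[ 0.0046  0.0014 -1.    ]
stock [-1.9e-03 -6.0e-04  1.0e+00] [ 0.477  -0.0233  0.0357] 3993 plate [-8.e-04  1.e-04  1.e+00] [ 0.4715 -0.037   0.0118] 32060
relative pitch along bracket x (deg, + = blade end up) 0.046608528132901374 roll -0.05600932051997531 height 0.023966255296447043
((477.17791748046875, -22.457748413085938), (38.83417892456055, 22.115304946899414), 83.66923522949219)
((473.6322326660156, -24.798870086669922), (112.76508331298828, 100.80509948730469), 83.41129302978516)
scene13 95 slot lean(deg, + to -x) -0.03177423838789468 0.3853390676686801
```

View pics/rect_scene13.png

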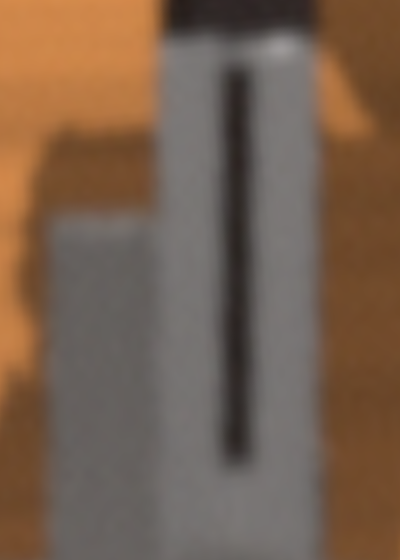

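View pics/w13.png

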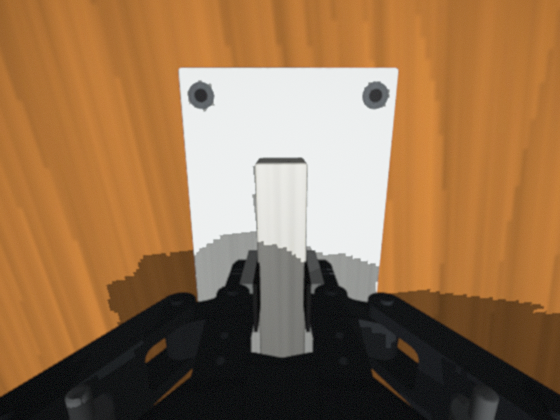

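That release call was miscounted and refused, so nothing moved. Repeating it correctly.

{"fn": "move_arm", "kwargs": {"deltas": [1,0,0,0,0,0,0,0.45,0,0,0,0,0,0,0.35,0,0,0,0,0,0,0.2,0,0,0,0,0,0,0,0,0,0,0,0,0,-0.3,0,0,0,0,0,0,-0.3,0,0,0,0,0,0], "squeeze": 25}}

```text
clock: 17.35
tcp_pos: [0.4782, 0.016, 0.0265]
orientation: [-0.003, -0.665, 0.747, 0.003]
wrist_force: [0.4, 0.5, -0.4]
finger_gap: 0.0554
```

```bash
python3 st.py; python3 flat.py w14
python3 - <<'E'
from h import *
p=shot('scene','s14.png'); np.savez('pics/scene14.npz',**p)
E
python3 lean.py scene14
```

```text
17.35 [0.4782 0.016  0.0265] [ 0.4  0.5 -0.4] [ 0.01 -0.01  0.03] 0.0553769084563757
[ 9.0e-04  9.1e-03 -1.0e+00]
stock [-0.0015 -0.0016  1.    ] [ 0.4762 -0.0228  0.0357] 4310 plate [-9.e-04 -1.e-04  1.e+00] [ 0.4718 -0.0374  0.0118] 33277
relative pitch along bracket x (deg, + = blade end up) 0.09119657936304326 roll -0.027112633074043335 height 0.023955448955209655
((476.3465881347656, -21.92519760131836), (39.66632843017578, 22.016674041748047), 83.25321960449219)
((473.8670959472656, -24.664649963378906), (113.57648468017578, 100.41019439697266), 83.22023010253906)
scene14 96 slot lean(deg, + to -x) -0.01523672456305349 0.48301862206817153
```

View pics/rect_scene14.png

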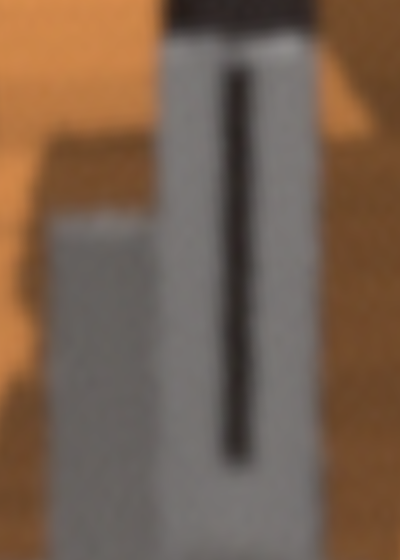

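View pics/w14.png

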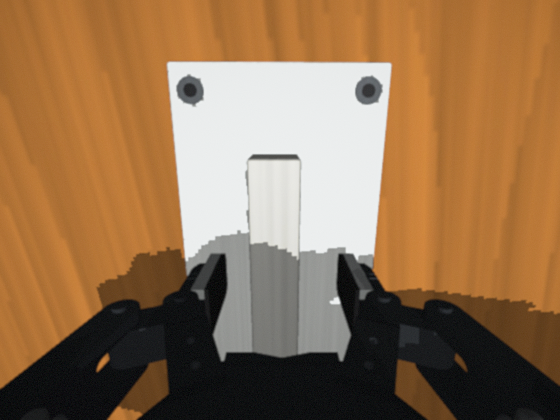

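Released: the square still stands flush (pitch ≈0.05–0.09°, within noise; mast lean −0.02°) and fingers are clear on both sides of the stock (cols 248–300, pads at 215 and 348). Lift away and locate the wrench handle.

{"fn": "move_arm", "kwargs": {"deltas": [-0.3,0.001,-0.001,-0.02,0,0,0,-0.3,0.001,0,-0.04,0,0,0,-0.3,0,0,-0.05,0,0,0,-0.3,0,0,-0.05,0,0,0,-0.3,0,0,-0.05,0,0,0,0.5,0,0,-0.04,0,0,0,1,0,0,0,0.5,0,0]}}

```text
clock: 18.32
tcp_pos: [0.4833, 0.0135, 0.2799]
orientation: [0.002, -0.665, 0.747, -0.003]
wrist_force: [0.3, -1.3, 0.3]
finger_gap: 0.0197
```

Run:
```python
from h import *
b=np.radians(83.35); ex=np.array([np.cos(b),np.sin(b),0]); ey=np.array([-ex[1],ex[0],0]); O=np.array([.4860,.0976,0])
for nm in ['scene','top']:
    p=shot(nm,f'{nm[0]}15.png'); W=cloud(p); np.savez(f'pics/{nm}15.npz',**p)
    B=np.stack([(W-O)@ex,(W-O)@ey,W[...,2]],-1)*1000
    m=(abs(B[...,1]+56)<25)&(B[...,2]>55)&(B[...,2]<150)&(B[...,0]>50)&(B[...,0]<240)
    q=B[m]; print(nm,m.sum())
    for x in range(60,230,20):
        k=q[abs(q[:,0]-x)<10]
        if len(k)>3: print(x,len(k),'y',k[:,1].min().round(1),k[:,1].max().round(1),np.median(k[:,1]).round(1),'z',k[:,2].min().round(1),np.percentile(k[:,2],95).round(1))
    f=np.polyfit(q[:,0],q[:,2],1); print('slope',np.arctan(f[0]),q[:,0].max())
P=O+ex*.167-ey*.056; print(P); plan([P[0],P[1],.22],263.35)
```

```text
scene 808
60 64 y -71.0 -55.6 -65.9 z 55.1 69.7
80 77 y -71.9 -54.3 -66.8 z 58.6 77.4
100 80 y -72.4 -54.0 -66.9 z 63.5 85.5
120 85 y -73.0 -55.5 -66.5 z 72.8 96.7
140 115 y -76.3 -53.5 -69.5 z 81.0 105.9
160 123 y -75.1 -53.2 -69.6 z 85.7 114.5
180 123 y -76.1 -53.6 -69.9 z 93.1 122.6
200 118 y -76.3 -54.2 -69.6 z 101.2 128.4
220 23 y -71.7 -58.9 -66.8 z 107.0 129.7
slope 0.394386851033159 216.42711629825712
top 335
100 16 y -64.5 -48.6 -55.1 z 75.2 86.4
120 44 y -65.5 -47.9 -56.6 z 76.0 96.6
140 64 y -68.5 -44.3 -55.0 z 86.5 108.2
160 63 y -68.7 -44.5 -57.0 z 94.2 115.4
180 63 y -68.1 -44.5 -55.4 z 101.4 126.9
200 62 y -68.9 -44.6 -54.7 z 109.9 133.7
220 23 y -68.8 -45.3 -55.8 z 113.9 135.0
slope 0.4029310228098116 221.43455944137085
[0.5609625  0.25699142 0.        ]
n 6 dist [ 0.0797  0.2432 -0.0564] rot [-0.04 -0.05  0.01] tool shift [-0.2508 -0.051   0.0562]
[-0.0418, -0.0085, 0.0094] [-0.01, -0.01, 0.0]
[-0.0418, -0.0085, 0.0094] [-0.01, -0.01, 0.0]
[-0.0418, -0.0085, 0.0094] [-0.01, -0.01, 0.0]
[-0.0418, -0.0085, 0.0094] [-0.01, -0.01, 0.0]
[-0.0418, -0.0085, 0.0094] [-0.01, -0.01, 0.0]
[-0.0418, -0.0085, 0.0094] [-0.01, -0.01, 0.0]
```

View pics/t15.png

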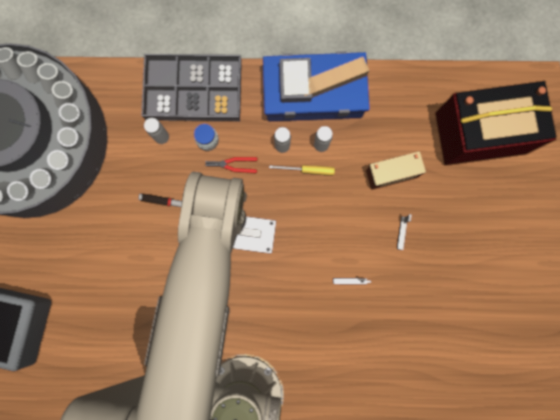

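{"fn": "move_arm", "kwargs": {"deltas": [1,-0.0418,-0.0085,0.0094,0,0,0,1,-0.0418,-0.0085,0.0094,0,0,0,1,-0.0418,-0.0085,0.0094,0,0,0,1,-0.0418,-0.0085,0.0094,0,0,0,1,-0.0418,-0.0085,0.0094,0,0,0,1,-0.0418,-0.0085,0.0094,0,0,0,1,0,0,0,0,0,0,1,0,0,0,0,0,0]}}

```text
clock: 19.42
tcp_pos: [0.56, 0.2565, 0.2182]
orientation: [-0.002, -0.665, 0.747, 0.0]
wrist_force: [-0.7, -0.1, 0.1]
finger_gap: 0.0005
```

```bash
python3 st.py
python3 - <<'E'
from h import *
p=shot('wrist','w16.png')
b=np.radians(83.35); ex=np.array([np.cos(b),np.sin(b),0]); ey=np.array([-ex[1],ex[0],0]); O=np.array([.4860,.0976,0])
W=cloud(p); B=np.stack([(W-O)@ex,(W-O)@ey,W[...,2]],-1)*1000
for r in imaging.cut_out(p,'wrench')[:1]:
    q=B[r['mask']&(B[...,2]>50)&(B[...,2]<150)]; print(r['confidence'],r['centre'])
    for x in range(60,240,20):
        k=q[abs(q[:,0]-x)<8]
        if len(k)>3: print(x,len(k),'y',np.percentile(k[:,1],[2,50,98]).round(1),'z',np.percentile(k[:,2],95).round(1))
E
```

```text
19.425 [0.56   0.2565 0.2182] [-0.7 -0.1  0.1] [-0.    0.03  0.05] 0.0004959202300302386
[ 0.0027  0.003  -1.    ]
0.68 [277.5, 170.6]
60 375 y [-66.8 -58.7 -50. ] z 69.8
80 385 y [-66.7 -57.8 -50. ] z 78.5
100 399 y [-66.5 -57.8 -50.1] z 86.7
120 413 y [-66.4 -58.6 -50.1] z 95.4
140 592 y [-70.5 -58.5 -46.8] z 107.1
160 606 y [-70.6 -58.5 -46.9] z 115.4
180 604 y [-70.2 -58.5 -47.8] z 123.7
200 74 y [-70.1 -67.4 -47.4] z 125.5
```

View pics/w16.png

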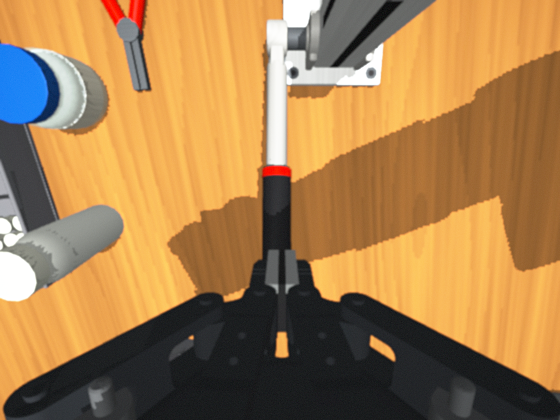

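Handle is centred at col 277 under the shut fingertips (col 281). Shift 2 mm across, come down to just above the handle (top ≈ 0.118 m).

{"fn": "move_arm", "kwargs": {"deltas": [1,0,-0.002,0.04,0,0,0,1,0,0,0.038,0,0,0,1,0,0,0.005,0,0,0,1,0,0,0,0,0,0]}}

```text
clock: 20.02
tcp_pos: [0.5633, 0.256, 0.138]
orientation: [-0.0, -0.665, 0.747, -0.0]
wrist_force: [-0.3, -0.2, 1.1]
finger_gap: -0.0002
```

{"fn": "move_arm", "kwargs": {"deltas": [1,0,0,0.005,0,0,0,1,-0.001,0,0.005,0,0,0,1,-0.002,0,0.006,0,0,0,1,-0.002,0,0.006,0,0,0,1,0,0,0,0,0,0]}}

```text
clock: 20.65
tcp_pos: [0.5632, 0.2616, 0.1142]
orientation: [-0.001, -0.665, 0.747, -0.0]
wrist_force: [-0.6, -1.0, 0.3]
finger_gap: 0.0001
```

{"fn": "move_arm", "kwargs": {"deltas": [1,-0.002,0,0.006,0,0,0,1,-0.002,0,0.006,0,0,0,1,-0.001,0,0.004,0,0,0,1,0,0,0,0,0,0]}}

```text
clock: 21.15
tcp_pos: [0.5639, 0.2665, 0.0983]
orientation: [-0.001, -0.665, 0.747, -0.0]
wrist_force: [0.7, 0.3, 0.3]
finger_gap: -0.0003
```

```bash
python3 st.py
cat > wr.py <<'E'
from h import *
import sys
b=np.radians(83.35); ex=np.array([np.cos(b),np.sin(b),0]); ey=np.array([-ex[1],ex[0],0]); O=np.array([.4860,.0976,0])
p=shot('scene',sys.argv[1]+'.png'); np.savez(f'pics/{sys.argv[1]}.npz',**p); W=cloud(p)
B=np.stack([(W-O)@ex,(W-O)@ey,W[...,2]],-1)*1000
for a,c in ((50,118),(135,225)):
    m=(B[...,1]>-80)&(B[...,1]<-50)&(B[...,2]>25)&(B[...,2]<150)&(B[...,0]>a)&(B[...,0]<c)
    q=B[m]
    if a>100: # reject gripper
        q=q[q[:,2]<118]
    f=np.polyfit(q[:,0],q[:,2],1); r=q[:,2]-np.polyval(f,q[:,0]); q=q[abs(r)<15]; f=np.polyfit(q[:,0],q[:,2],1); print(a,len(q),'slope rad',np.arctan(f[0]).round(3))
i=cv2.imread(f'pics/{sys.argv[1]}.png')[120:270,300:500]; cv2.imwrite(f'pics/{sys.argv[1]}b.png',cv2.resize(i,(800,600),interpolation=cv2.INTER_CUBIC))
E
python3 wr.py s17
```

```text
21.15 [0.5639 0.2665 0.0983] [0.7 0.3 0.3] [-0.01  0.03  0.05] -0.0003234233418162326
[ 1.3e-03  7.0e-04 -1.0e+00]
50 250 slope rad 0.205
135 459 slope rad 0.168
```

View pics/s17b.png

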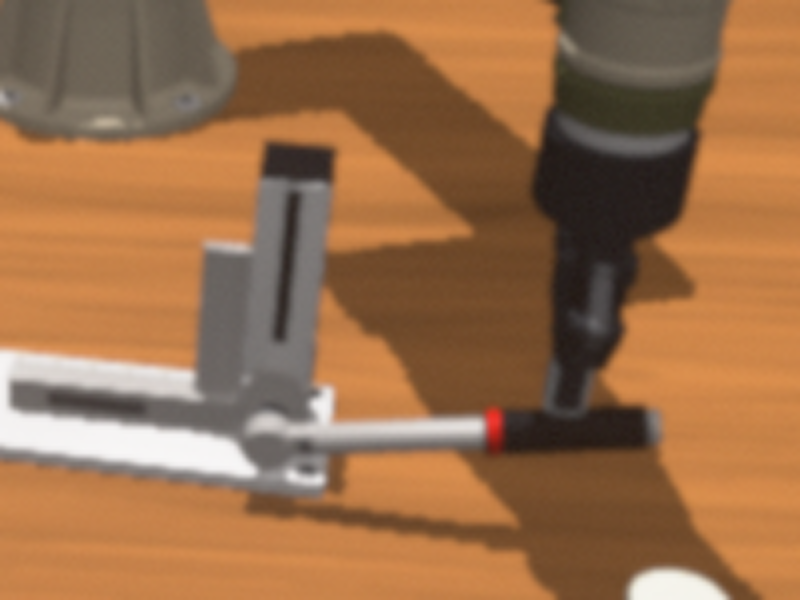

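The handle is being turned down (slope ≈0.2 rad) with the fingertips on top of the grip. The bolt's tight end is a few mm on.

{"fn": "move_arm", "kwargs": {"deltas": [1,-0.001,0,0.004,0,0,0,1,0,0,0.002,0,0,0,1,0,0,0,0,0,0]}}

```text
clock: 21.58
tcp_pos: [0.5643, 0.2676, 0.0928]
orientation: [-0.0, -0.665, 0.747, -0.0]
wrist_force: [0.4, -0.4, 0.5]
finger_gap: -0.0001
```

{"fn": "move_arm", "kwargs": {"deltas": [1,-0.001,0,0.003,0,0,0,1,0,0,0,0,0,0]}}

```text
clock: 21.82
tcp_pos: [0.5646, 0.2683, 0.0901]
orientation: [-0.0, -0.665, 0.747, -0.001]
wrist_force: [-0.2, -0.9, 2.5]
finger_gap: 0.0004
```

{"fn": "move_arm", "kwargs": {"deltas": [1,0,0,0.002,0,0,0,1,0,0,0,0,0,0]}}

```text
clock: 22.08
tcp_pos: [0.5649, 0.2685, 0.089]
orientation: [0.0, -0.665, 0.747, -0.001]
wrist_force: [-3.0, -1.2, 9.3]
finger_gap: -0.0002
```

{"fn": "move_arm", "kwargs": {"deltas": [1,0,0,0.002,0,0,0,1,0,0,0,0,0,0]}}

```text
clock: 22.32
tcp_pos: [0.5649, 0.2688, 0.0872]
orientation: [0.001, -0.665, 0.747, -0.001]
wrist_force: [-2.4, -0.3, 8.1]
finger_gap: -0.0002
```

{"fn": "move_arm", "kwargs": {"deltas": [1,0,0,0.002,0,0,0,1,0,0,0,0,0,0]}}

```text
clock: 22.58
tcp_pos: [0.565, 0.2691, 0.0853]
orientation: [0.001, -0.665, 0.747, -0.0]
wrist_force: [-1.4, 0.2, 8.8]
finger_gap: 0.0001
```

Bolt tight at z≈0.0895 (9.3 N), and now it gives at constant force (8–9 N). About 15 mm more takes it past 0.1 rad, short of the solid stop.

{"fn": "move_arm", "kwargs": {"deltas": [1,0,0,0.003,0,0,0,1,0,0,0.003,0,0,0,1,0,0,0.002,0,0,0,1,0,0,0,0,0,0]}}

```text
clock: 23.08
tcp_pos: [0.5653, 0.2702, 0.0776]
orientation: [0.002, -0.665, 0.747, 0.0]
wrist_force: [-1.9, 3.8, 9.7]
finger_gap: -0.0003
```

{"fn": "move_arm", "kwargs": {"deltas": [1,0,0,0.003,0,0,0,1,0,0,0.002,0,0,0,1,0,0,0.002,0,0,0,1,0,0,0,0,0,0,1,0,0,0,0,0,0]}}

```text
clock: 23.7
tcp_pos: [0.5654, 0.271, 0.0709]
orientation: [0.003, -0.666, 0.746, 0.001]
wrist_force: [-1.4, 6.8, 9.3]
finger_gap: 0.0003
```

```bash
python3 st.py; python3 wr.py s18
```

```text
23.7 [0.5654 0.271  0.0709] [-1.4  6.8  9.3] [1.18 0.39 0.02] 0.00031489344378290654
[-0.0045 -0.0025 -1.    ]
50 247 slope rad 0.015
135 425 slope rad -0.005
```

View pics/s18b.png

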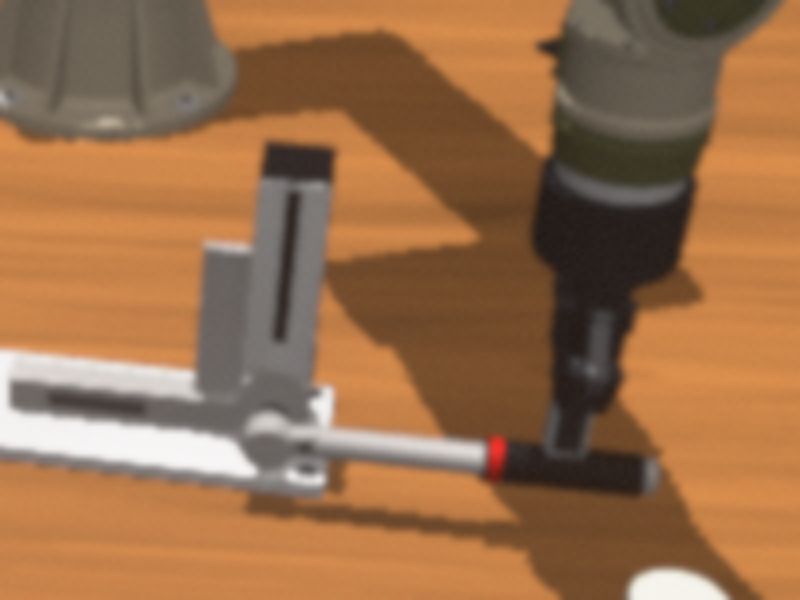

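Wrench has broken over by about 0.135 rad (slope from 0.15 to ≈0), force steady at 9.3 N. Letting it up.

{"fn": "move_arm", "kwargs": {"deltas": [1,-0.0005,0,-0.004,0,0,0,1,0,0,-0.005,0,0,0,1,0,0,-0.005,0,0,0,1,0,0,-0.006,0,0,0,1,0,0,-0.008,0,0,0,1,0,0,-0.02,0,0,0,1,0,0,-0.05,0,0,0,1,0,0,-0.06,0,0,0,1,0,0,0,0,0,0]}}

```text
clock: 24.88
tcp_pos: [0.5672, 0.2702, 0.2327]
orientation: [0.004, -0.665, 0.747, -0.002]
wrist_force: [0.1, -0.4, -0.6]
finger_gap: -0.0001
```

```bash
python3 st.py; python3 wr.py s19; python3 lean.py s19
python3 - <<'E'
from h import *
p=shot('wrist','w19.png')
E
```

```text
24.875 [0.5672 0.2702 0.2327] [ 0.1 -0.4 -0.6] [-0.   -0.01 -0.03] -0.0001108270569351857
[-0.0036 -0.009  -1.    ]
50 234 slope rad 0.168
135 471 slope rad 0.14
s19 95 slot lean(deg, + to -x) 0.01913628290453862 0.43957187963977434
```

View pics/s19b.png

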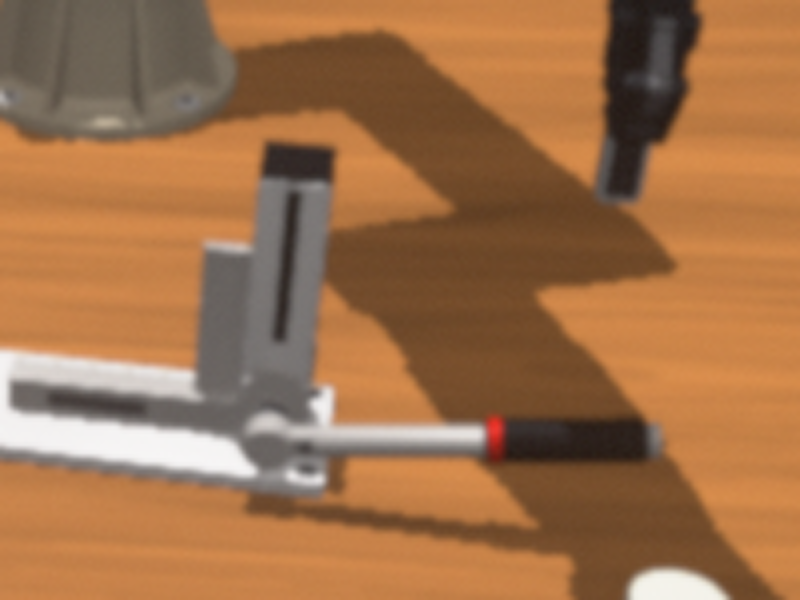

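View pics/rect_s19.png

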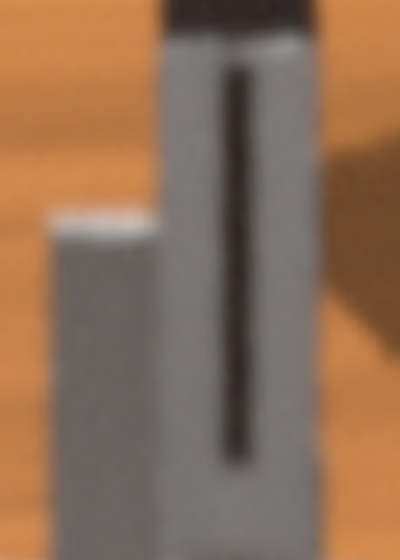

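Handle is back up at ≈0.15 rad (bolt tight, click returned), the square still flush, the mast upright, the robot clear. Handing in.

```bash
python3 -c "
from h import *
print(order.hand_in())"
```

```text
the job is handed in; nothing more can be done
None
```

The job is done and handed in after about 25 s of the 64 s allowed.

**Square and mast:** I gripped the largest square, stood it on the plate and slid it against the mast until it would go no farther. It stayed pressed for over 2.5 s, with about 15–27 N down and 20 N or more along the plate. I then eased off and let go.
- The mast went from leaning about 6.2° to 0.0° ± 0.1° in the camera image.
- After release, the stock lay on the plate within about 0.1° (measurement noise), and no gap showed between blade and mast.
- The last picture shows both unchanged.

**Wrench:** The bolt came tight at about 9 N, and the handle then gave way at a steady 8–10 N vertical. I stopped after about 18 mm, which is roughly 0.135 rad, short of the solid end. There was also a sideways drag of up to about 7 N. The handle sprang back to about 0.15 rad above level, which matches a tight bolt with the click returned.

**Checks that disagreed or failed:**
- The top and wrist cameras put the bracket about 3–4 mm apart sideways, so I used the wrist view.
- The relative yaw between stock and plate read anywhere from 0.0 to 0.9° while pressed. It was 0.03° after release.
- One release command was refused because I miscounted its rows. Nothing moved, and I repeated it correctly.

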